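# Set and lock the recipe stand's sliding leg

## Task

Draw the recipe stand's sprung sliding leg out until the small index tab on it stands level with the pointer on the steel rule, with its cam lever still open; only then, holding the leg there, press the cam lever fully closed against the black grip block. Finish while still holding the leg at the pointer with the lever closed: do not let go, because the spring would draw it back in. Leave the two plates of vegetables, the two spice dishes and the cup where they are.

Things in the scene. Friction and masses are not known exactly. Their poses are not given: they have to be found in the camera images.
- stand: recipe stand fixed to the table: dark steel base 150 x 210 x 16 mm, tilted plywood board over its -y end (220 mm wide along x, 225 mm high). Origin on the table, z up; position and yaw vary. The leg slides out along the stand's +y. A steel rule (top 20 mm above the table) runs beside the leg at x = 31 to 51 mm, y = 65 to 290 mm.
- sleeve_mouth (a point): middle of the mouth of the aluminium sleeve the leg slides out of, 65 mm along +y from the stand's origin, 36 mm above the table; the sleeve is 44 mm wide, its top 54 mm above the table
- leg: sliding leg, a steel bar 24 mm wide, top 41 mm above the table, axes as the stand's. Moves along y only, 190 mm of travel, starts fully in. A spring draws it in with about 3 to 6 N. Origin at table level, under the sleeve mouth when fully in. It carries, going outward, the index tab, the grip block with the cam lever beside it, and the crossbar at its end.
- crossbar (a point): middle of the inner face (towards the sleeve) of the upright black crossbar that ends the leg: 110 mm wide along x, 10 mm thick, 34 to 76 mm above the table; this point is 55 mm high and 22 mm outward (+y) of leg_grip. Fingers lowered either side of block and lever can draw the leg out by it without touching the lever.
- leg_grip (a point): the point to pinch about, from above, closing along the stand's x: middle of the black grip block and closed lever together (20 mm thick along x, 10 mm either side of this point), 55 mm outward of the leg's origin, 64 mm above the table. The block is 36 mm long along y, its top 82 mm high. With the lever open the lever's tip reaches 24 to 29 mm to the -x side.
- leg_index (a point): tip of the leg's index tab, a thin dark tab 5 mm wide pointing to the stand's +x, 20 mm outward of the leg's origin, 34 mm above the table; moves with the leg
- marker_tip (a point): tip of the thin dark pointer (5 mm wide, on a 14 x 24 mm dark rider on the rule), pointing at the leg, 30 mm above the table; stiff, stays put, its setting varies. Axes as the stand's. The leg is at its mark when leg_index and marker_tip agree along the stand's y (about 1 mm apart along x); at the start the index is 70 to 155 mm short.
- cam_lever (a joint): cam lever, steel paddle 34 mm long (along y), 8 mm thick, 40 mm high, hinged 42 mm above the table along the leg; angle in rad: 0 = closed, upright and flat against the grip block; starts open at 0.38 to 0.48, leaning out to the stand's -x. It stays where it is put; about 7 N at its tip closes it.
- lever_tip (a point): middle of the cam lever's upper edge, 40 mm from its hinge
- spice_dish_a: small white tapered spice dish, 60 mm across, 22 mm high, beside the leg; origin: centre of its underside; leave alone
- spice_dish_b: second spice dish like the first, on the leg's other side; origin: centre of its underside; leave alone
- cup: tapered green drinking cup, 74 mm across, 90 mm high, beside the stand's base; origin: centre of its underside; leave alone
- bean_plate: white plate heaped with cut green beans, 170 mm across, about 42 mm high; origin: centre of its underside; leave alone
- pea_plate: white plate heaped with peas, 170 mm across, about 42 mm high; origin: centre of its underside; leave alone

How it is judged (in metres and radians):
On the way, in this order (a step that is already met when the one before it is completed fails the run):
1. the leg is held by the fingers with its index at the pointer (within 6 mm), the lever still open (y of leg_index in the frame of marker_tip between -0.006 and 0.006 m and contact force between the fingers and leg above 0.8 N and value of joint cam_lever above 0.25 rad), for 0.2 s.
2. the lever is closed with the leg still held at the pointer (y of leg_index in the frame of marker_tip between -0.006 and 0.006 m and contact force between the fingers and leg above 0.8 N and value of joint cam_lever below 0.1 rad), for 0.2 s.
At the end, for the whole second after the job is handed in: The fingers still press on the leg or its lever (over 0.8 N), the leg's index is level with the pointer within 6 mm along the stand's y, the cam lever is closed (below 0.1 rad) and the leg is at rest; no plate, spice dish or cup was moved more than 30 mm (all of step 2 and linear speed of leg below 0.01 m/s); the arm keeps its last pose, push and grip.
It fails at once if a plate, spice dish or the cup was moved by more than 30 mm (distance of any of spice_dish_a, spice_dish_b, cup, bean_plate, pea_plate from where it was at the start of the episode above 0.03 m).
It also fails if it takes over 38 s, if anything falls off the work surface, if the arm or the gripper's body presses on something with over 40 N, if the wrist force passes 120 N, or if a joint passes its speed limit or range.

## Robot

A 6-joint arm with a two-finger parallel gripper is mounted at the origin on the work surface. World frame = base frame: x ahead of the robot, y to its left, z up, the work surface at z = 0. Lengths are in m, angles in degrees, forces in N, time in s.
With the tool pointing down it reaches from about 0.3 to 1 m from the base axis. Payload 5.1 kg.
Tool frame: the origin (TCP) lies between the finger pads; the fingertips stand 19 mm ahead of it and the grasp point (between the pads) is the TCP; z points along the fingers, y is the direction in which the jaws open and shut (so a half turn about z gives the same grasp; the last joint's range is limited). The gripper opens to 95 mm and grips with 3 to 60 N. Pads are 20 mm wide; open, the fingers measure 119 mm over their backs; the gripper's body (75 mm by 180 mm) begins 59 mm behind the grasp point.
Start: joints at [-81.681, 7.093, 94.555, -0, 78.352, -4.733], TCP at [0.147, -0.633, 0.234] pointing down, gripper open.
Joint ranges: [-149.61, 149.61], [-58.7, 133.49], [1.44, 155.28], [-77.14, 257.14], [18.33, 153.61], [-166.67, 166.67]. Speed limits (degrees/s): [147.25, 147.25, 180, 180, 180, 180].

## Interface

Orientations are given as [roll, pitch, yaw] about the fixed x, y, z axes, in that order (R = Rz(yaw) Ry(pitch) Rx(roll)).
In Python, from cell import * gives the robot as it stands. The module is installed in compiled form; this text tells all that it offers.
- The arm moves only by the tool carry_out, never from a script. Its argument "plan" is one flat list of numbers, 7 for each row, row after row: the shift along the tool's x, y, z in mm, then the turn, a rotation vector about the tool's x, y, z in rad, then the opening, from 0 (shut) to 1 (fully open). A call has 1 to 20 rows; each row is the pose to reach, as a shift and turn from the pose commanded when the call began, along the tool's axes at that moment; what a row does not reach only later rows make up. A row lasts 1/12 s, in which the tool goes at most 41.7 mm and 7.16 degrees, less where a joint would pass 70% of its speed; a pose out of reach is approached as far as the arm can. A call with a gripper value outside its range is refused whole. The fingers move at their own pace and stop on an object; the grip force is fixed at half the most. Time passes only in rows, so rows that repeat a pose let the fingers close. It gives the time, the measured TCP pose, the force and the opening at its end, in the units of the state.
- get_state(): the state, without advancing time (a new reading comes with each control period).
- camera(name): name is "scene" or "side" or "wrist"; returns a dict with "img" (400x640x3 uint8, red, green, blue), "fov_y" (degrees; the focal length in pixels is half the picture's height over the tangent of half this angle, whatever the lens; pixels are square), "cx", "cy" (the principal point, pixels), "R" (3x3) and "t" (3): a world point X has camera coordinates R X + t; the wrist camera has in their place "hand_eye" (4x4, takes a point from camera to tool coordinates, whose origin is the TCP and whose axes are the flange's). Camera axes: x right, y down, z forward; pixel columns grow to the right and rows downward; lengths in m; the calibration is good to about 2 mm. The wrist camera is an equidistant fisheye: a pixel r from the principal point sees the ray r / f radians off the axis. A picture is of the moment at which its call begins: read the wrist's pose just before it. There is no depth.
- finish_job(): hands the job in, once; it reports no verdict.
The state is a dict: "clock": time; "q": joint angles; "dq": joint speeds; "effort": joint torques, N m; "tcp_pos": TCP position; "ee_rot": TCP orientation; "contact_force": force on the tool from outside, world axes, zero at the start; "torque": the same for the moment, N m; "width": opening from 0.0 (shut) to 1.0 (fully open).
Only numpy, scipy, OpenCV 4.12 (cv2) and the standard library are available. Lean on these libraries where they do the work, as an engineer would, in place of code of your own. Each camera call takes 0.05 s, during which the arm holds its last target.

## Working session

There is one attempt and no reset: what is moved stays moved. The work goes in short steps, Python scripts to look and compute and a tool call to move; the robot and the scene stay as the last step left them, time stands still between calls to the robot, and variables do not carry over. Pictures are saved under pics/ and viewed, and the job is handed in when it is done.

Besides the shell and the picture viewer there is one more tool, called after "Request:" in YAML: its name, and indented under it one key for each argument. carry_out: Moves the arm, as the interface text tells. Its arguments: {"type":"object","properties":{"plan":{"type":"array","items":{"type":"number"}}},"required":["plan"]}

```bash
mkdir -p pics
cat > h.py <<'E'
from cell import *
import numpy as np, cv2
def grab(n,f):
    s=get_state(); c=camera(n); cv2.imwrite('pics/'+f,c['img'][:,:,::-1]); return s,c
E
python3 - <<'E'
from h import *
for n in ['scene','side','wrist']:
    s,c=grab(n,n+'0.png'); print(n,{k:(np.round(v,4).tolist() if k!='img' else 0) for k,v in c.items()})
    np.save(n+'0.npy',{k:v for k,v in c.items()},allow_pickle=True)
print(s)
E
```

```text
scene {'img': 0, 'fov_y': 47.0159, 'cx': 329.2349, 'cy': 198.1028, 'R': [[-0.8759, 0.4821, 0.019], [0.3145, 0.6004, -0.7353], [-0.3659, -0.638, -0.6775]], 't': [0.4785, -0.1312, 1.3046]}
side {'img': 0, 'fov_y': 50.5763, 'cx': 324.7754, 'cy': 205.9693, 'R': [[0.9651, -0.2614, -0.0137], [-0.1937, -0.6783, -0.7087], [0.176, 0.6867, -0.7053]], 't': [-0.5305, 0.2097, 0.9025]}
wrist {'img': 0, 'fov_y': 65.7065, 'cx': 314.5513, 'cy': 193.9442, 'hand_eye': [[-0.0001, -0.9676, -0.2523, 0.0713], [1.0, -0.0005, 0.0013, 0.001], [-0.0014, -0.2523, 0.9676, -0.1503], [0.0, 0.0, 0.0, 1.0]]}
{'clock': 0.1, 'q': array([-8.16807536e+01,  7.12862320e+00,  9.46247922e+01, -3.60807359e-04,
        7.83518794e+01, -4.73390453e+00]), 'dq': array([-0.06604176, -0.0380305 , -0.2586124 , -0.07516786, -0.0048035 ,
       -0.1020802 ]), 'effort': array([ 8.22467700e-04, -4.18881691e+01, -3.61097038e+01,  7.77737866e-02,
        4.61816427e-02, -6.69567885e-05]), 'tcp_pos': array([ 0.14668371, -0.63268212,  0.23253789]), 'ee_rot': array([-1.79895035e+02, -8.33775607e-03,  1.30532165e+01]), 'contact_force': array([ 0.26151078,  1.02575708, -0.29978869]), 'torque': array([0.0663786 , 0.02640834, 0.01446299]), 'width': 1.0018168395695286}
```

View pics/scene0.png

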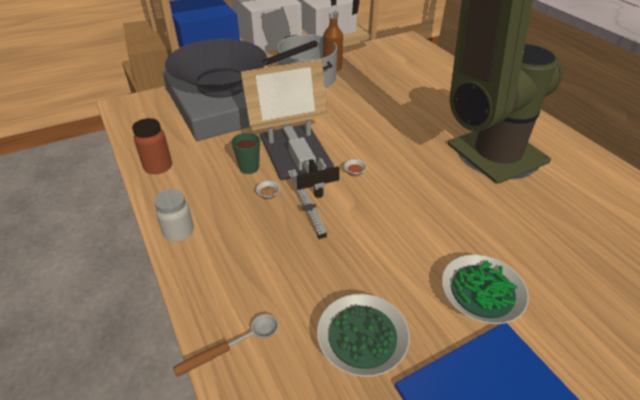

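View pics/side0.png

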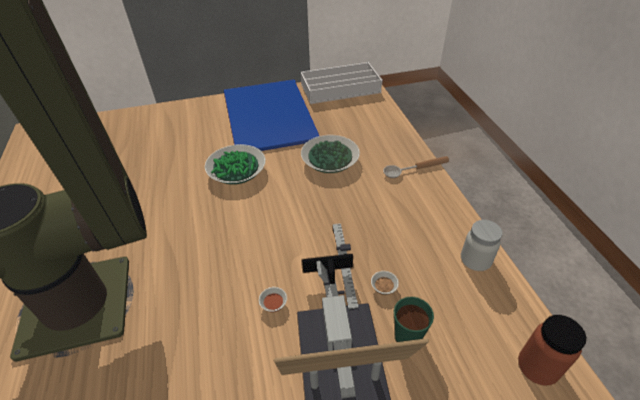

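View pics/wrist0.png

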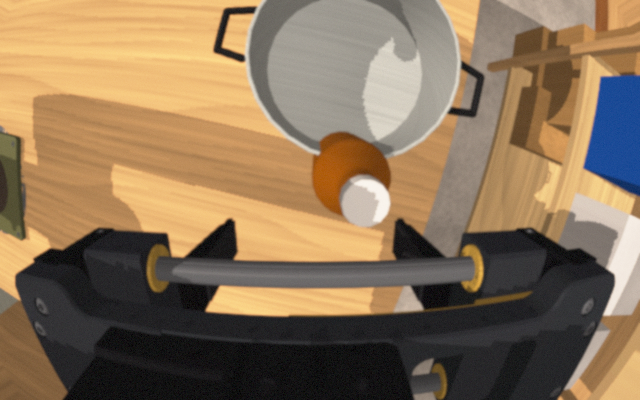

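The scene view shows the stand at about (290,130), its crossbar at (318,177), the rule ending at (322,235), the dishes at (267,189) and (354,167), and the cup at (247,152). In the side view the crossbar is at (327,263) and the rule runs from (352,305) to (338,226). I'll zoom in on both.

```bash
cat >> h.py <<'E'
def ld(n): return np.load(n,allow_pickle=True).item()
def ray(c,u,v):
    f=200/np.tan(np.radians(c['fov_y']/2)); d=np.array([(u-c['cx'])/f,(v-c['cy'])/f,1]); R=np.array(c['R']); t=np.array(c['t'])
    d=R.T@d; return -R.T@t, d/np.linalg.norm(d)
def onz(c,u,v,z):
    o,d=ray(c,u,v); return o+d*(z-o[2])/d[2]
def proj(c,X):
    f=200/np.tan(np.radians(c['fov_y']/2)); p=np.array(c['R'])@X+np.array(c['t']); return c['cx']+f*p[0]/p[2], c['cy']+f*p[1]/p[2]
def tri(rs):
    A=np.zeros((3,3));b=np.zeros(3)
    for o,d in rs: P=np.eye(3)-np.outer(d,d);A+=P;b+=P@o
    x=np.linalg.solve(A,b); return x,[np.linalg.norm((np.eye(3)-np.outer(d,d))@(x-o)) for o,d in rs]
def crop(c,x0,y0,w,h,k,f):
    cv2.imwrite('pics/'+f,cv2.resize(c['img'][y0:y0+h,x0:x0+w,::-1],None,fx=k,fy=k,interpolation=cv2.INTER_CUBIC))
E
python3 - <<'E'
from h import *
crop(ld('scene0.npy'),240,110,130,140,5,'sc_z.png' if 0 else 's_z.png')
crop(ld('side0.npy'),250,215,160,120,5,'d_z.png')
E
python3 - <<'E'
import cv2
i=cv2.imread('pics/s_z.png');print(i.shape)
cv2.imwrite('pics/s_z2.png',i[:600])
E
```

```text
(700, 650, 3)
```

View pics/s_z2.png

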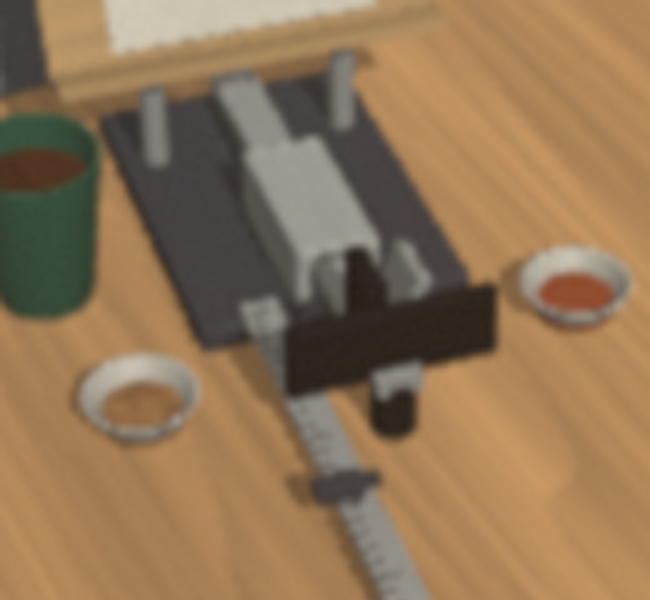

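View pics/d_z.png

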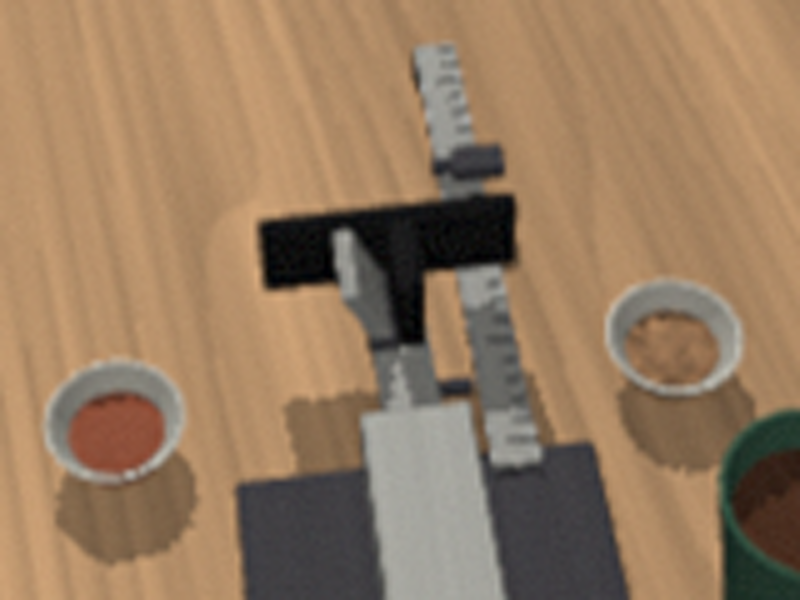

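Run:
```python
from h import *
c=ld('side0.npy'); s=ld('scene0.npy')
P=lambda x,y:((x+.5)/5-.5+250,(y+.5)/5-.5+215)
Q=lambda x,y:((x+.5)/5-.5+240,(y+.5)/5-.5+110)
pts=dict(cbTL=(262,222,.076),cbTR=(514,196,.076),ruleF_L=(416,47,.02),ruleF_R=(455,44,.02),ruleN_L=(492,467,.02),ruleN_R=(541,460,.02),mark=(433,167,.03),idx=(471,386,.034),smL=(363,413,.054),smR=(470,404,.054),levN=(349,288,.079),levF=(340,230,.079),baseL=(237,485,.016),baseR=(592,444,.016))
W={}
for k,(x,y,z) in pts.items(): W[k]=onz(c,*P(x,y),z); print(k,np.round(W[k],4))
for a,b in [('cbTL','cbTR'),('ruleF_L','ruleF_R'),('ruleN_L','ruleF_L'),('ruleN_R','ruleF_R'),('smL','smR'),('baseL','baseR')]:
    d=W[b]-W[a]; print(a,b,np.linalg.norm(d),np.degrees(np.arctan2(d[1],d[0])))
# scene: bottom of crossbar outer face etc.
for k,x,y,z in [('cb outer TL',285,322,.076),('cb outer TR',495,285,.076),('mark',381,478,.03),('smfront R',378,245,.054)]: print('scene',k,np.round(onz(s,*Q(x,y),z),4))
for n,cc,px in [('mark',[P(433,167),Q(381,478)],0)]:
    print(tri([ray(c,*cc[0]),ray(s,*cc[1])]))
```

```text
cbTL [ 0.4821 -0.0714  0.076 ]
cbTR [ 0.5876 -0.0868  0.076 ]
ruleF_L [0.5854 0.0563 0.02  ]
ruleF_R [0.6043 0.0531 0.02  ]
ruleN_L [ 0.5513 -0.1763  0.02  ]
ruleN_R [ 0.5716 -0.1786  0.02  ]
mark [ 0.57   -0.0261  0.03  ]
idx [ 0.5515 -0.1456  0.034 ]
smL [ 0.5021 -0.1588  0.054 ]
smR [ 0.5444 -0.1663  0.054 ]
levN [ 0.5081 -0.1161  0.079 ]
levF [ 0.5119 -0.0866  0.079 ]
baseL [ 0.4494 -0.154   0.016 ]
baseR [ 0.5952 -0.1748  0.016 ]
cbTL cbTR 0.10662248901650671 -8.325159891038867
ruleF_L ruleF_R 0.01910197871179746 -9.906212740745087
ruleN_L ruleF_L 0.2351742443362687 81.65831264362289
ruleN_R ruleF_R 0.23397001271748313 81.97624693617124
smL smR 0.042930000771176396 -10.058118109024333
baseL baseR 0.14728978141892063 -8.124234669566698
scene cb outer TL [ 0.5865 -0.0913  0.076 ]
scene cb outer TR [ 0.4836 -0.0695  0.076 ]
scene mark [ 0.5736 -0.0172  0.03  ]
scene smfront R [ 0.5064 -0.1491  0.054 ]
(array([ 0.57116233, -0.02201222,  0.02487377]), [np.float64(2.6085312248483646e-05), np.float64(2.6085312248654326e-05)])
```

```bash
cat >> h.py <<'E'
from scipy.spatial.transform import Rotation as Ro
def rel(p,yaw=None,s=None):
    s=s or get_state(); R=Ro.from_euler('xyz',s['ee_rot'],degrees=True)
    d=R.inv().apply(np.array(p)-s['tcp_pos'])*1000
    T=Ro.from_euler('xyz',[180,0,yaw],degrees=True) if yaw is not None else R
    return np.round(d,1),np.round((R.inv()*T).as_rotvec(),4)
E
python3 -c "
from h import *
s=get_state();p=s['tcp_pos']
print(rel([p[0],p[1],.40],81.75)); print(rel([.5315,-.105,.40],81.75)); print(rel([.5315,-.105,.22],81.75))"
```

```text
(array([   0. ,   -0.3, -167.3]), array([-1.400e-03, -1.100e-03, -1.199e+00]))
(array([ 494.1, -427.5, -166.6]), array([-1.400e-03, -1.100e-03, -1.199e+00]))
(array([ 494.1, -427.2,   13.4]), array([-1.400e-03, -1.100e-03, -1.199e+00]))
```

Request:
carry_out:
  plan: [0,0,-167,0,0,0,0.8,0,0,-167,0,0,0,0.8,0,0,-167,0,0,0,0.8,0,0,-167,0,0,0,0.8,494,-427,-167,0,0,-1.199,0.8,494,-427,-167,0,0,-1.199,0.8,494,-427,-167,0,0,-1.199,0.8,494,-427,-167,0,0,-1.199,0.8,494,-427,-167,0,0,-1.199,0.8,494,-427,-167,0,0,-1.199,0.8,494,-427,-167,0,0,-1.199,0.8,494,-427,-167,0,0,-1.199,0.8,494,-427,-167,0,0,-1.199,0.8,494,-427,-167,0,0,-1.199,0.8,494,-427,-167,0,0,-1.199,0.8,494,-427,-167,0,0,-1.199,0.8,494,-427,-167,0,0,-1.199,0.8,494,-427,-167,0,0,-1.199,0.8,494,-427,-167,0,0,-1.199,0.8,494,-427,-167,0,0,-1.199,0.8]

```text
clock: 1.82
tcp_pos: [0.5328, -0.1025, 0.4002]
ee_rot: [-180.0, -0.1, 81.9]
contact_force: [-1.1, -0.5, 0.6]
width: 0.801
```

```bash
python3 -c "
from h import *
print(get_state()); print(rel([.5315,-.105,.20],81.75))"
```

```text
{'clock': 1.8167, 'q': array([-1.65889353e+01, -9.48713495e+00,  9.51643443e+01,  4.72960310e-02,
        9.43492351e+01, -8.47359278e+00]), 'dq': array([ 32.61066388,  17.33320405, -14.98818732,  -1.45708346,
        -1.91507112,  32.18658887]), 'effort': array([ -1.6980207 , -31.59200907, -36.69781208,   0.25376276,
         0.09731404,  -0.3126137 ]), 'tcp_pos': array([ 0.53275539, -0.10254681,  0.40017974]), 'ee_rot': array([-1.79980795e+02, -5.05431327e-02,  8.18882248e+01]), 'contact_force': array([-1.05650452, -0.48934785,  0.59160108]), 'torque': array([-0.09987928, -0.08035993,  0.01709053]), 'width': 0.8011001430759821}
(array([ -2.8,  -0.8, 200.2]), array([-0.0003, -0.0009,  0.0024]))
```

Request:
carry_out:
  plan: [0,0,180,0,0,0,0.8,0,0,180,0,0,0,0.8,0,0,180,0,0,0,0.8,0,0,180,0,0,0,0.8,0,0,180,0,0,0,0.8,0,0,180,0,0,0,0.8]

```text
clock: 2.32
tcp_pos: [0.5288, -0.1048, 0.2154]
ee_rot: [-179.4, -0.1, 81.8]
contact_force: [-0.3, -0.2, 1.9]
width: 0.802
```

Run:
```python
from h import *
s=get_state();print(s['tcp_pos'],s['ee_rot'],s['q'],s['contact_force'])
for n in ['wrist','side']:
    s,c=grab(n,n+'1.png'); np.save(n+'1.npy',c,allow_pickle=True)
```

```text
[ 0.52875457 -0.10480887  0.21538925] [-1.79441806e+02 -8.42385410e-02  8.17532536e+01] [-1.69179704e+01 -5.97891018e+00  1.09502685e+02 -9.05874324e-04
  7.70407390e+01 -8.67142690e+00] [-0.26540722 -0.15355695  1.9451925 ]
```

View pics/wrist1.png

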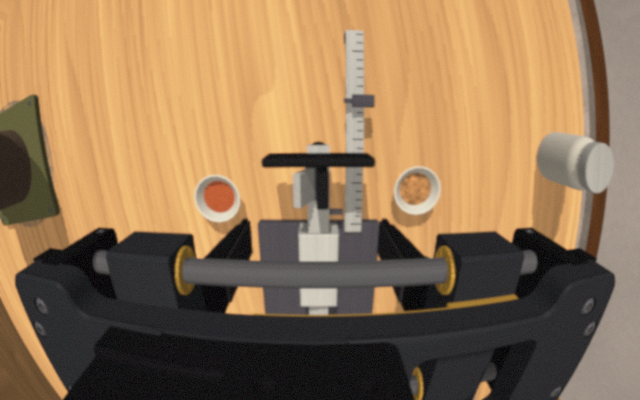

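View pics/side1.png

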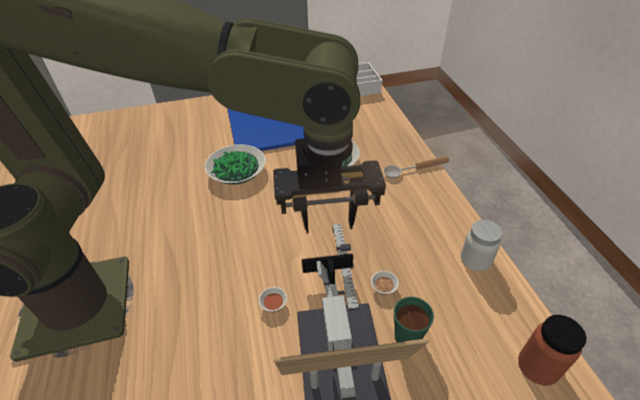

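The wrist view shows the whole mechanism from above: crossbar at (318,160), lever at (300,188), index tab near (338,212), pointer tip near (346,101). The side view shows the gripper hovering over the leg. I'll measure from the wrist picture.

```bash
cat >> h.py <<'E'
def wray(c,u,v,s):
    f=200/np.tan(np.radians(c['fov_y']/2)); dx,dy=u-c['cx'],v-c['cy']; r=np.hypot(dx,dy); th=r/f
    d=np.array([np.sin(th)*dx/r,np.sin(th)*dy/r,np.cos(th)]); H=np.array(c['hand_eye'])
    R=Ro.from_euler('xyz',s['ee_rot'],degrees=True).as_matrix()
    return R@H[:3,3]+s['tcp_pos'], R@H[:3,:3]@d
def wonz(c,u,v,z,s):
    o,d=wray(c,u,v,s); return o+d*(z-o[2])/d[2]
E
python3 - <<'E'
from h import *
c=ld('wrist1.npy'); crop(c,245,80,150,170,4,'w1z1.png')
c=ld('side1.npy'); crop(c,280,210,110,110,5,'d1z.png'); s=get_state(); print(s['tcp_pos'],s['ee_rot'],s['dq'])
E
```

```text
[ 0.53227557 -0.10593435  0.22226694] [1.79911358e+02 1.04849807e-02 8.17434888e+01] [-0.13991436 -1.47159178 -2.88256057  0.07865375 -0.35364903 -0.03282806]
```

```bash
python3 -c "
import cv2
i=cv2.imread('pics/w1z1.png');cv2.imwrite('pics/w1z2.png',i[:600])"
```

```text
(no output)
```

View pics/w1z2.png

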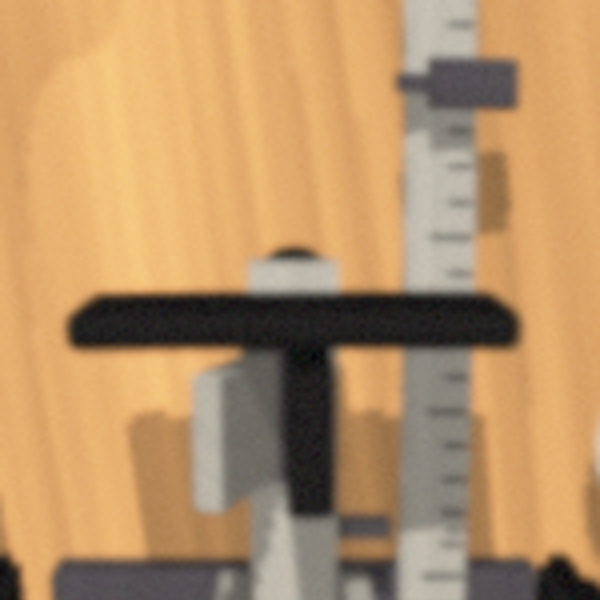

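View pics/d1z.png

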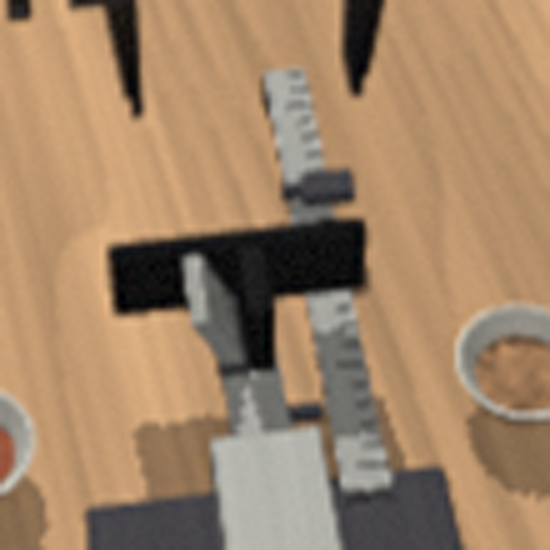

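Zoomed, the pointer tip is at (398,83) and the index tip at (390,527), with the crossbar's inner top edge at y≈348. The arm was still settling, so I'll take a fresh frame and measure on that.

Run:
```python
from h import *
s,c=grab('wrist','wrist2.png'); print(s['tcp_pos'],s['ee_rot'],s['dq'].round(2),s['contact_force'])
np.save('wrist2.npy',c,allow_pickle=True);np.save('s2.npy',s,allow_pickle=True)
a=ld('wrist1.npy')['img'].astype(float);b=c['img'].astype(float)
print(cv2.phaseCorrelate(a[90:220,250:380].mean(2),b[90:220,250:380].mean(2)))
crop(c,245,85,150,150,4,'w2z.png')
```

```text
[ 0.53227557 -0.10593435  0.22226694] [1.79911358e+02 1.04849807e-02 8.17434888e+01] [-0.14 -1.47 -2.88  0.08 -0.35 -0.03] [-0.18140614 -0.38771796  0.62912451]
((-0.2385081081465188, 0.17168551192926884), 0.17495893478270916)
```

View pics/w2z.png

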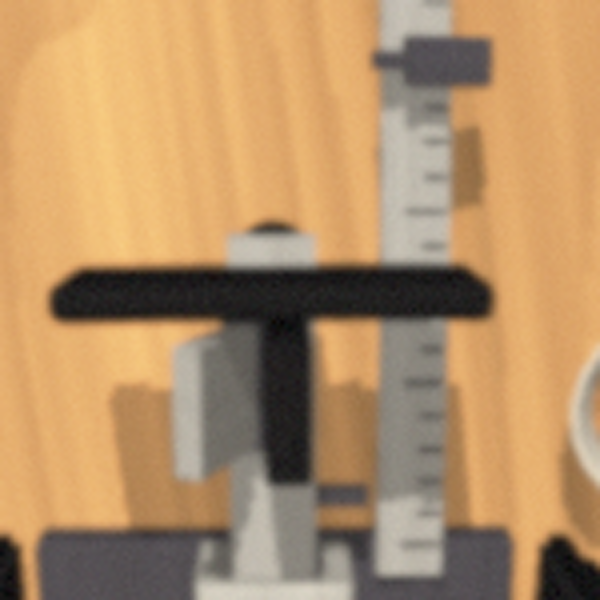

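Run:
```python
from h import *
c=ld('wrist2.npy'); s=get_state(); print(s['tcp_pos'],s['ee_rot'],s['dq'].round(2))
P=lambda x,y:((x+.5)/4-.5+245,(y+.5)/4-.5+85)
W={k:wonz(c,*P(x,y),z,s) for k,(x,y,z) in dict(mark=(374,61,.030),idx=(366,494,.034),cbL=(51,318,.076),cbR=(492,316,.076),blkR=(312,400,.082),blkL=(264,400,.082),ruleL=(381,200,.02),ruleR=(452,200,.02),ruleNL=(375,577,.02),smL=(195,577,.054),smR=(353,577,.054)).items()}
R=Ro.from_euler('xyz',s['ee_rot'],degrees=True)
for k,v in W.items(): print(k,v.round(4),'tool mm',(R.inv().apply(v-s['tcp_pos'])*1000).round(1))
a=np.radians(-8.25);ex=np.array([np.cos(a),np.sin(a),0]);ey=np.array([-np.sin(a),np.cos(a),0])
d=W['mark']-W['idx'];print('gap y',d@ey,'x',d@ex, 'cb len',np.linalg.norm(W['cbR']-W['cbL']))
d=W['cbR']-W['cbL'];print(np.degrees(np.arctan2(d[1],d[0])))
```

```text
[ 0.5331241  -0.10623692  0.22388435] [1.79739595e+02 3.50456044e-02 8.17375267e+01] [ 0.06 -0.74 -1.34  0.03 -0.07  0.05]
mark [ 0.5731 -0.0247  0.03  ] tool mm [ 86.5  26.9 194. ]
idx [ 0.5544 -0.1459  0.034 ] tool mm [-36.1  25.9 190. ]
cbL [ 0.4823 -0.0765  0.076 ] tool mm [ 22.3 -55.2 147.6]
cbR [ 0.5897 -0.0917  0.076 ] tool mm [ 22.6  53.2 148.1]
blkR [ 0.5429 -0.105   0.082 ] tool mm [  2.7   8.8 141.9]
blkL [ 0.5314 -0.1033  0.082 ] tool mm [  2.8  -2.8 141.9]
ruleL [ 0.5704 -0.0641  0.02  ] tool mm [ 47.2  30.  204. ]
ruleR [ 0.5908 -0.0668  0.02  ] tool mm [ 47.4  50.4 204.1]
ruleNL [ 0.5543 -0.1773  0.02  ] tool mm [-67.2  30.3 204.1]
smL [ 0.5039 -0.1566  0.054 ] tool mm [-53.9 -22.4 169.8]
smR [ 0.5472 -0.1629  0.054 ] tool mm [-54.   21.3 170. ]
gap y 0.12262771883234587 x 0.001079688388196378 cb len 0.10846444811596548
-8.077038698559276
```

Request:
carry_out:
  plan: [0,-1,40,0,0,0,0.8,0,-1,80,0,0,0,0.8,0,-1,115,0,0,0,0.8,0,-1,140,0,0,0,0.8,0,-1,157,0,0,0,0.8,0,-1,157,0,0,0,0.8,0,-1,157,0,0,0,0.8,0,-1,157,0,0,0,0.8,0,-1,157,0,0,0,0.8]

```text
clock: 3.22
tcp_pos: [0.533, -0.1063, 0.0671]
ee_rot: [179.7, 0.0, 81.7]
contact_force: [0.5, 0.1, 0.9]
width: 0.797
```

Run:
```python
from h import *
s,c=grab('side','side3.png'); crop(c,270,190,120,120,5,'d3z.png')
s,c=grab('wrist','wrist3.png'); s=get_state(); print(s['tcp_pos'],s['ee_rot'],s['dq'].round(2),s['contact_force'])
```

```text
[ 0.53220769 -0.10602977  0.06608203] [1.79765306e+02 3.58940779e-02 8.17475457e+01] [ 0.05  0.39  0.88 -0.05 -0.15  0.06] [0.13882904 0.51336286 0.49075207]
```

View pics/d3z.png

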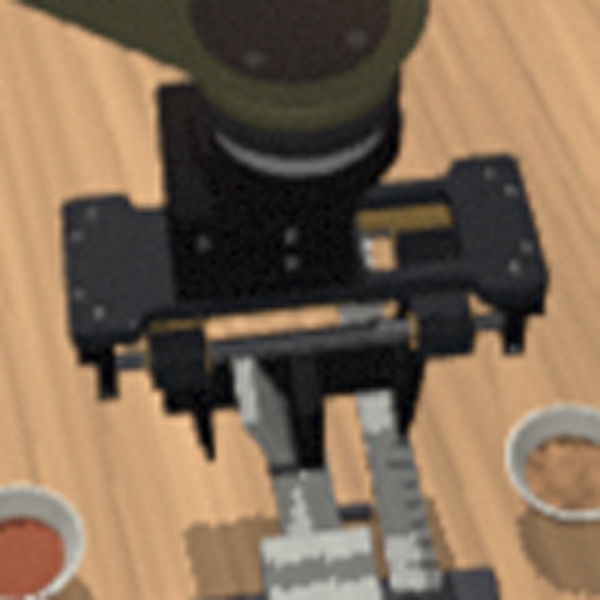

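View pics/wrist3.png

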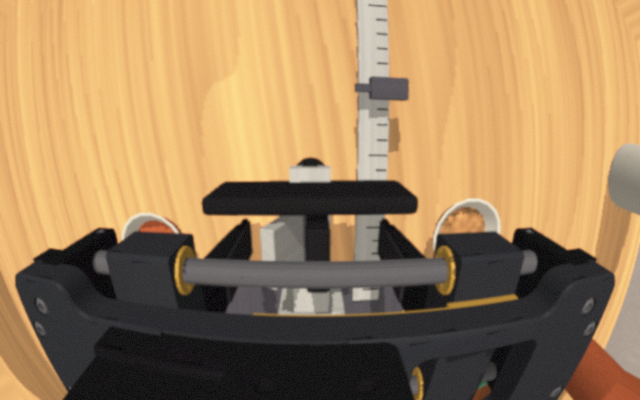

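The fingers straddle the block and lever behind the crossbar with clearance. Now I'll pull out most of the way and look.

Request:
carry_out:
  plan: [8,0,2,0,0,0,0.8,14,0,2,0,0,0,0.8,25,0,2,0,0,0,0.8,40,0,2,0,0,0,0.8,55,0,2,0,0,0,0.8,70,0,2,0,0,0,0.8,85,0,2,0,0,0,0.8,100,0,2,0,0,0,0.8,112,0,2,0,0,0,0.8,120,0,2,0,0,0,0.8,120,0,2,0,0,0,0.8,120,0,2,0,0,0,0.8]

```text
clock: 4.32
tcp_pos: [0.548, 0.0134, 0.0621]
ee_rot: [180.0, 0.0, 81.8]
contact_force: [-0.9, -3.1, 2.9]
width: 0.803
```

Run:
```python
from h import *
s,c=grab('side','side4.png'); crop(c,280,190,120,120,5,'d4z.png'); np.save('side4.npy',c,allow_pickle=True)
s=get_state(); print(s['tcp_pos'],s['ee_rot'],s['dq'].round(2),s['contact_force'])
```

```text
[0.54796667 0.0131136  0.06200363] [1.79970411e+02 3.75408906e-02 8.17942920e+01] [-0.65  0.01  0.21  0.13 -0.19  0.02] [-1.11669046 -2.33833746  2.09782744]
```

View pics/d4z.png

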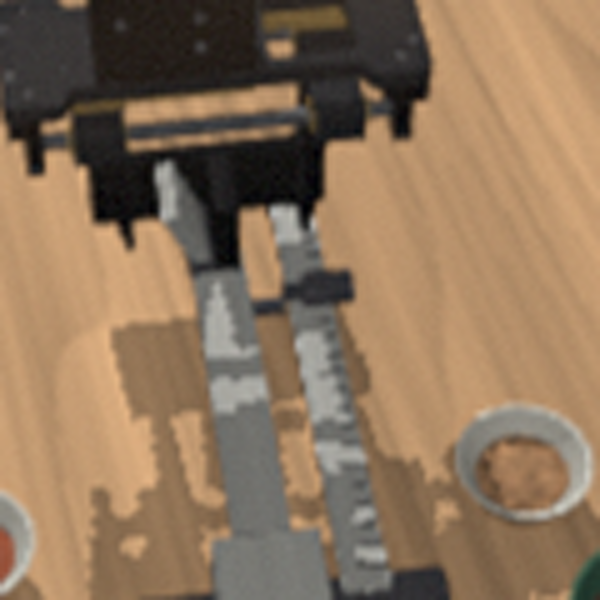

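Run:
```python
from h import *
c=ld('side4.npy'); crop(c,320,235,40,30,20,'d4zz.png')
```

```text
(no output)
```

View pics/d4zz.png

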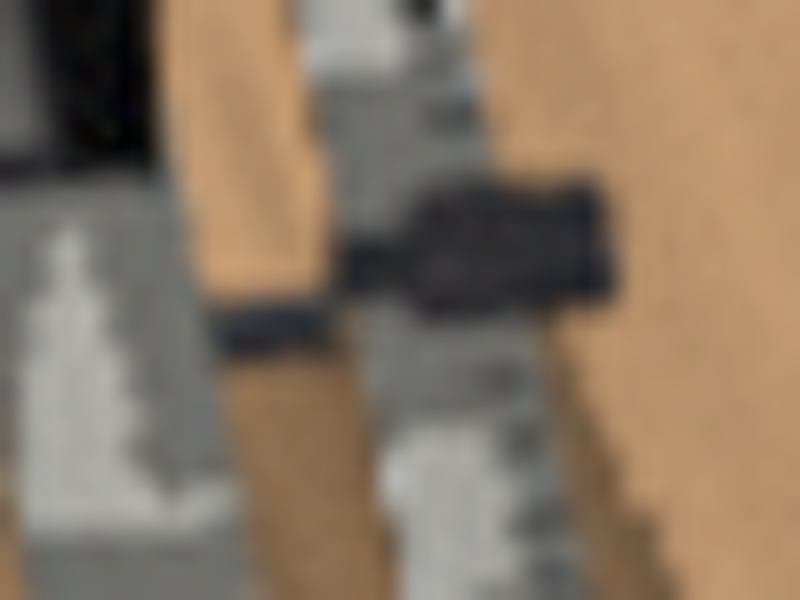

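Run:
```python
from h import *
c=ld('side4.npy'); P=lambda x,y:((x+.5)/20-.5+320,(y+.5)/20-.5+235)
i=onz(c,*P(330,324),.034); m=onz(c,*P(339,272),.030)
a=np.radians(-8.25);ex=np.array([np.cos(a),np.sin(a),0]);ey=np.array([-np.sin(a),np.cos(a),0])
print(i,m,(m-i)@ey,(m-i)@ex, (m-onz(ld('side0.npy'),344,292,.034))@ey)
```

```text
[ 0.56644442 -0.03670871  0.034     ] [ 0.57047774 -0.02659086  0.03      ] 0.010591898671564865 0.002539741559779375 0.12105259401870383
```

Request:
carry_out:
  plan: [5,0,0,0,0,0,0.8,11,0,0,0,0,0,0.8,11,0,0,0,0,0,0.8,11,0,0,0,0,0,0.8]

```text
clock: 4.7
tcp_pos: [0.5494, 0.0237, 0.0618]
ee_rot: [180.0, 0.0, 81.7]
contact_force: [-0.5, -3.4, 3.3]
width: 0.798
```

Run:
```python
from h import *
s,c=grab('side','side5.png'); crop(c,320,225,40,30,20,'d5zz.png'); np.save('side5.npy',c,allow_pickle=True)
s,c=grab('scene','scene5.png'); np.save('scene5.npy',c,allow_pickle=True); crop(c,270,120,100,120,5,'s5z.png')
s=get_state(); print(s['tcp_pos'],s['ee_rot'],s['dq'].round(2),s['contact_force'])
```

```text
[0.54943404 0.02364481 0.06171891] [1.79987601e+02 7.92140816e-03 8.17201017e+01] [ 0.05  0.09 -0.01  0.09 -0.11  0.04] [-0.16614341 -3.32398338  3.10890958]
```

View pics/d5zz.png

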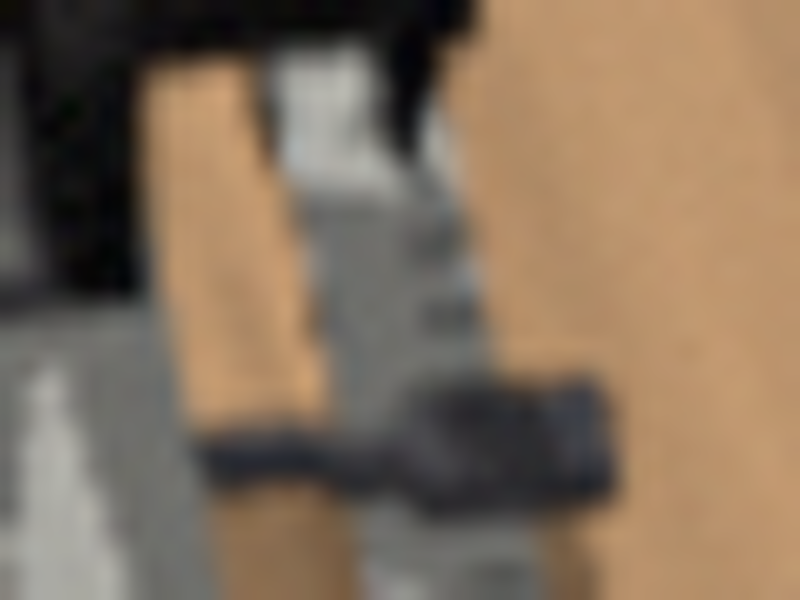

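View pics/s5z.png

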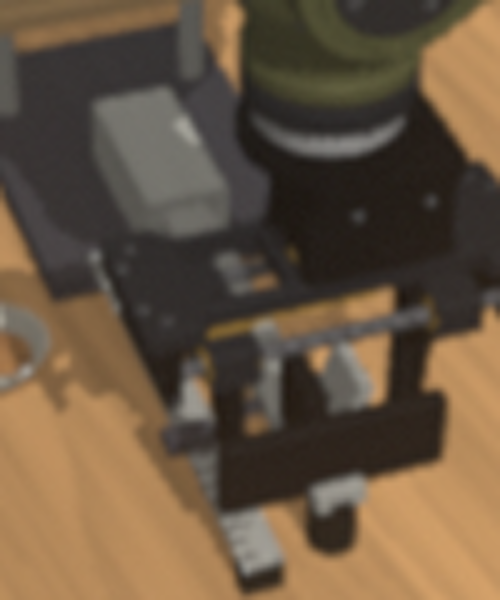

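Run:
```python
from h import *
c=ld('side5.npy'); P=lambda x,y:((x+.5)/20-.5+320,(y+.5)/20-.5+225)
a=np.radians(-8.25);ex=np.array([np.cos(a),np.sin(a),0]);ey=np.array([-np.sin(a),np.cos(a),0])
m=onz(c,*P(339,472),.030)
for x,y in [(318,450),(318,455),(250,458)]:
    i=onz(c,*P(x,y),.034); print(i,m,(m-i)@ey,(m-i)@ex)
# column profile darkness
g=c['img'].astype(int).sum(2)
for col in range(328,350): print(col,g[240:254,col])
print('expected pointer px',proj(c,np.array([.5712,-.0260,.03])))
i=onz(c,*P(318,452),.034)
print('index level would be at', [ (np.array(proj(c,np.r_[(m+ey*0-ex*k)[:2],.034]))-[320,225]+.5)*20-.5 for k in (.001,.005,.01)])
```

```text
[ 0.56814241 -0.0260075   0.034     ] [ 0.57047774 -0.02659086  0.03      ] -0.00024222184066874066 0.002394867042671281
[ 0.56793838 -0.02671093  0.034     ] [ 0.57047774 -0.02659086  0.03      ] 0.0004832084000023702 0.002495855252098599
[ 0.56039938 -0.02503389  0.034     ] [ 0.57047774 -0.02659086  0.03      ] -9.469270525066403e-05 0.01019747278025756
328 [389 380 363 344 332 332 327 335 330 337 333 328 332 326]
329 [440 437 433 435 423 399 323 266 304 329 327 338 329 329]
330 [440 441 452 462 458 431 306 180 176 240 307 328 327 322]
331 [419 421 436 442 450 408 282 169 131 188 286 327 330 335]
332 [416 406 416 419 438 389 270 175 131 213 292 325 326 326]
333 [439 430 422 416 423 367 268 168 136 244 318 331 323 321]
334 [465 448 448 440 432 358 245 155 135 236 316 316 318 323]
335 [341 336 408 463 454 381 270 161 129 236 292 295 300 311]
336 [298 304 350 368 361 334 267 192 139 172 249 281 285 289]
337 [328 317 317 325 321 322 278 207 150 148 250 291 279 282]
338 [322 337 327 326 327 325 281 207 156 153 270 325 313 361]
339 [332 326 325 334 322 292 252 190 148 175 283 326 327 356]
340 [330 325 332 331 269 240 231 207 171 149 228 299 326 342]
341 [272 281 333 302 233 194 212 222 196 150 148 265 322 327]
342 [262 270 330 296 198 153 163 192 199 153 146 263 329 325]
343 [263 283 328 274 177 127 141 164 166 134 156 268 328 294]
344 [371 355 359 290 178 132 139 144 160 137 166 281 328 268]
345 [421 414 419 345 195 149 139 142 134 137 181 283 329 260]
346 [432 426 437 358 215 139 137 137 133 130 170 272 319 286]
347 [427 434 429 368 242 191 163 147 133 117 166 254 289 287]
348 [420 421 430 346 221 198 192 196 159 117 186 278 285 281]
349 [418 415 428 356 238 205 211 200 154 123 246 363 352 304]
expected pointer px (np.float64(336.70681769668454), np.float64(247.86424933223074))
index level would be at [array([330.47487476, 450.38766108]), array([295.53853454, 453.97582812]), array([251.83714144, 458.46421749])]
```

The side view puts the index within about 0.5 mm of the pointer; the wrist picture's gap says it may be 1–3 mm short. I'll add 1 mm as a compromise, hold, and then begin closing.

Request:
carry_out:
  plan: [1,0,0,0,0,0,0.8,1,0,0,0,0,0,0.8,1,0,0,0,0,0,0.8,1,0,0,0,0,0,0.8,1,0,0,0,0,0,0.8]

```text
clock: 5.22
tcp_pos: [0.5495, 0.0245, 0.0617]
ee_rot: [180.0, 0.0, 81.7]
contact_force: [-0.5, -3.9, 3.5]
width: 0.803
```

Request:
carry_out:
  plan: [0,0,0,0,0,0,0.65,0,0,0,0,0,0.55,0,0,0,0,0,0,0.45,0,0,0,0,0,0,0.35,0,0,0,0,0,0,0.25,0,0,0,0,0,0,0.1]

```text
invalid input
```

That call was refused because one row was a number short. Resending it.

Request:
carry_out:
  plan: [0,0,0,0,0,0,0.65,0,0,0,0,0,0,0.55,0,0,0,0,0,0,0.45,0,0,0,0,0,0,0.35,0,0,0,0,0,0,0.25,0,0,0,0,0,0,0.1]

```text
clock: 5.72
tcp_pos: [0.545, 0.0252, 0.0595]
ee_rot: [-179.3, 0.0, 81.7]
contact_force: [-16.2, -3.4, 10.5]
width: 0.437
```

Request:
carry_out:
  plan: [0,0,0,0,0,0,0,0,0,0,0,0,0,0,0,0,0,0,0,0,0,0,0,0,0,0,0,0]

```text
clock: 6.05
tcp_pos: [0.5484, 0.0248, 0.0603]
ee_rot: [-179.9, 0.0, 81.7]
contact_force: [0.2, -3.5, -2.0]
width: 0.206
```

Run:
```python
from h import *
s,c=grab('side','side6.png'); crop(c,320,225,40,30,20,'d6zz.png'); np.save('side6.npy',c,allow_pickle=True); crop(c,280,190,120,120,5,'d6z.png')
s,c=grab('scene','scene6.png'); np.save('scene6.npy',c,allow_pickle=True); crop(c,270,120,100,120,5,'s6z.png')
s,c=grab('wrist','wrist6.png')
s=get_state(); print(s['tcp_pos'],s['ee_rot'],s['dq'].round(2),s['contact_force'],s['width']*95)
```

```text
[0.54841267 0.0248013  0.06032757] [-1.79859166e+02  4.17983435e-02  8.17416335e+01] [-0.07  0.04 -0.17 -0.16  0.05 -0.01] [-0.22989624 -5.82938348 -5.23794801] 19.588275389135465
```

View pics/d6zz.png

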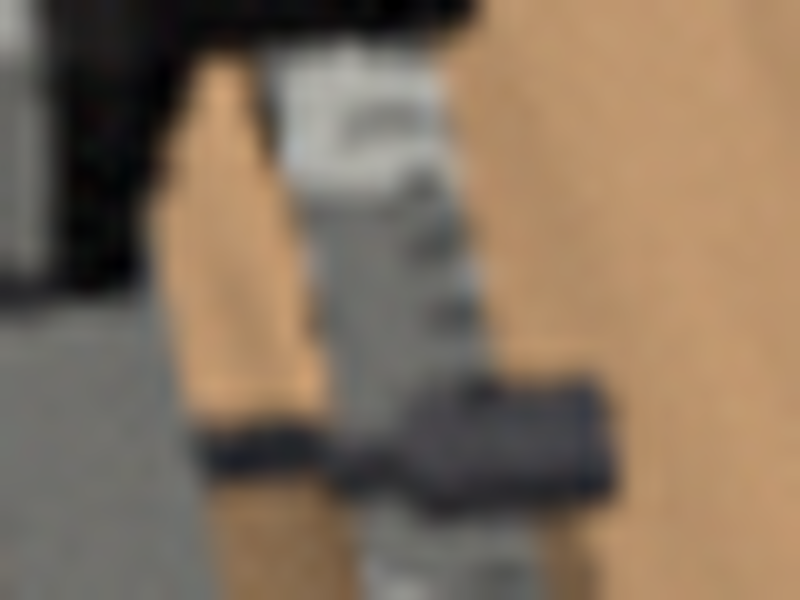

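View pics/s6z.png

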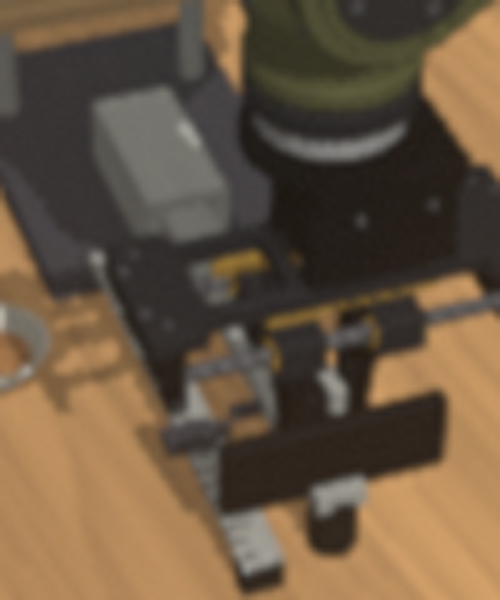

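View pics/wrist6.png

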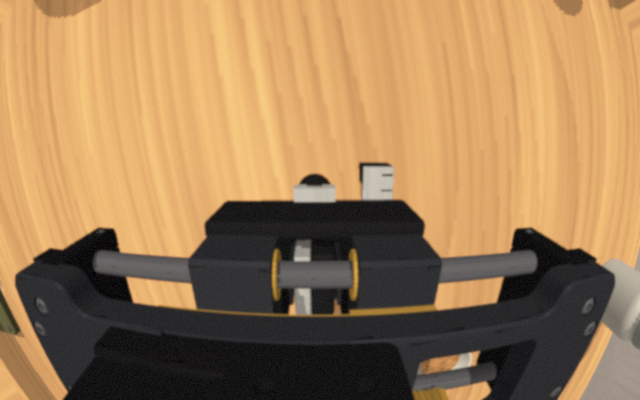

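The opening is now 19.6 mm, which matches block plus closed lever (20 mm). I'll check alignment in both views.

Request:
carry_out:
  plan: [0,0,0,0,0,0,0,0,0,0,0,0,0,0,0,0,0,0,0,0,0,0,0,0,0,0,0,0]

```text
clock: 6.53
tcp_pos: [0.5484, 0.0248, 0.0603]
ee_rot: [-179.9, 0.0, 81.7]
contact_force: [-0.2, -4.7, -5.0]
width: 0.206
```

Run:
```python
from h import *
s,c=grab('side','side7.png'); np.save('side7.npy',c,allow_pickle=True)
s,e=grab('scene','scene7.png'); np.save('scene7.npy',e,allow_pickle=True); crop(e,298,192,40,30,20,'s7zz.png'); crop(c,320,225,40,30,20,'d7zz.png')
s=get_state(); print(s['tcp_pos'],s['dq'].round(2),s['contact_force'],s['width']*95)
```

```text
[0.54842709 0.02479928 0.06032361] [ 0.03 -0.02  0.01  0.07  0.02 -0.15] [-0.92867958 -5.69518316 -5.10654151] 19.689806748396496
```

View pics/s7zz.png

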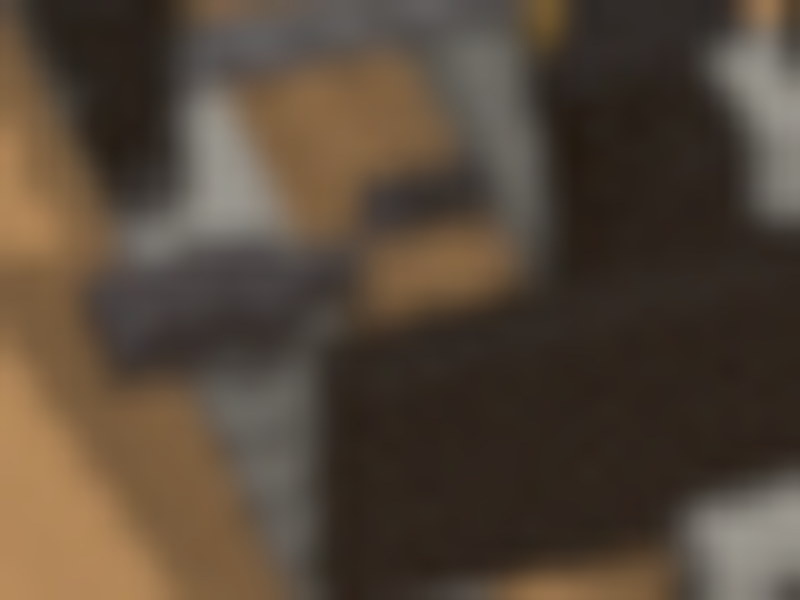

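View pics/d7zz.png

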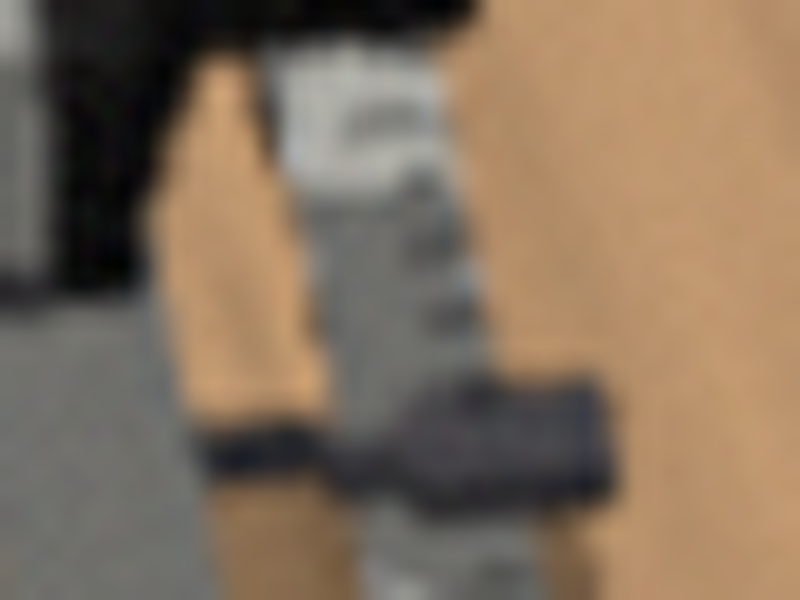

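Run:
```python
from h import *
e=ld('scene7.npy');c=ld('side7.npy')
S=lambda x,y:((x+.5)/20-.5+298,(y+.5)/20-.5+192); P=lambda x,y:((x+.5)/20-.5+320,(y+.5)/20-.5+225)
a=np.radians(-8.25);ex=np.array([np.cos(a),np.sin(a),0]);ey=np.array([-np.sin(a),np.cos(a),0])
f=lambda m,i:(((m-i)@ey).round(4),((m-i)@ex).round(4))
print('scene',f(onz(e,*S(350,272),.03),onz(e,*S(367,206),.034)))
print('side',f(onz(c,*P(339,470),.03),onz(c,*P(322,447),.034)))
m,r=tri([ray(e,*S(350,272)),ray(c,*P(339,470))]); i,r2=tri([ray(e,*S(367,206)),ray(c,*P(322,447))]); print(m,i,r,r2,f(m,i))
```

```text
scene (np.float64(0.0061), np.float64(0.0043))
side (np.float64(-0.0003), np.float64(0.0019))
[ 0.57222098 -0.02270261  0.02510477] [ 0.5692055  -0.02481015  0.03273564] [np.float64(0.0005610013645348046), np.float64(0.0005610013645346226)] [np.float64(0.00023017392749654468), np.float64(0.00023017392749660726)] (np.float64(0.0025), np.float64(0.0027))
```

Side alone gives −0.3 mm and scene alone 6 mm short. Triangulated, with height error cancelled, it is 2.5 mm short, which agrees with the wrist-based bookkeeping. I'll move 2 mm outward with the grip kept shut to centre it in the tolerance.

Request:
carry_out:
  plan: [1,0,0,0,0,0,0,2,0,0,0,0,0,0,2,0,0,0,0,0,0,2,0,0,0,0,0,0,2,0,0,0,0,0,0,2,0,0,0,0,0,0]

```text
clock: 7.13
tcp_pos: [0.5487, 0.0269, 0.0603]
ee_rot: [-179.9, 0.0, 81.7]
contact_force: [-0.9, -5.2, -6.2]
width: 0.208
```

Run:
```python
from h import *
s,c=grab('side','side8.png'); np.save('side8.npy',c,allow_pickle=True)
s,e=grab('scene','scene8.png'); np.save('scene8.npy',e,allow_pickle=True)
k=lambda im,x,y:cv2.resize(im[y:y+30,x:x+40,::-1],None,fx=10,fy=10,interpolation=cv2.INTER_CUBIC)
cv2.imwrite('pics/b8.png',np.hstack([k(e['img'],298,192),k(c['img'],320,225)]))
s=get_state(); print(s['tcp_pos'],s['dq'].round(2),s['contact_force'],s['width']*95)
```

```text
[0.54873232 0.0268928  0.06034442] [ 0.1   0.01 -0.03  0.05  0.06  0.08] [-0.06065703 -6.06238384 -6.10286125] 19.675882812392537
```

View pics/b8.png

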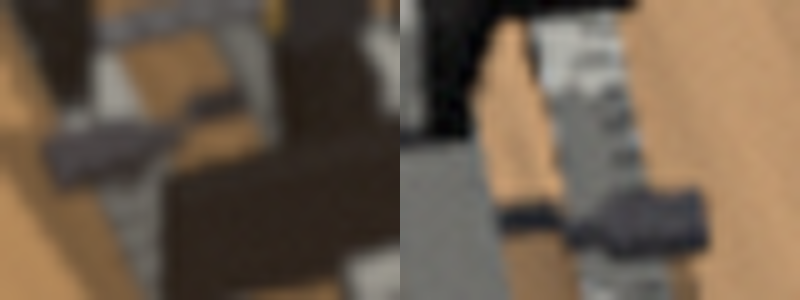

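View pics/side8.png

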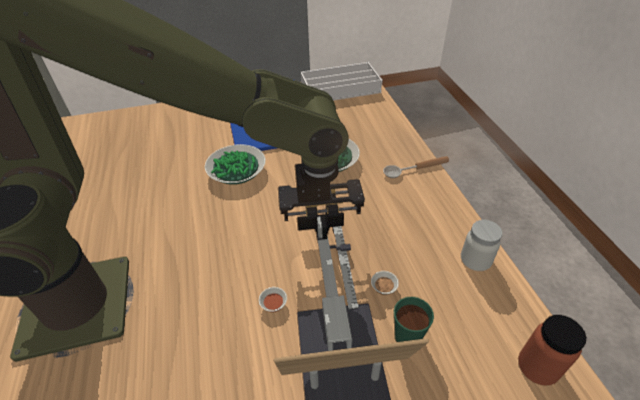

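In both views the index moved about 2 mm with the arm: the side view now reads −2.4 mm, the scene view +4 mm, and together about 0.4 mm. The fingers are shut on block and lever at 19.7 mm. The dishes at (273,300) and (385,283), the cup and the plates are where they were. Handing in.

```bash
python3 -c "
from h import *
print(finish_job())"
```

```text
the job is handed in; nothing more can be done
None
```

I drew the leg out by its crossbar with the lever open until the index was at the pointer, and held it there for more than 0.4 s. I then squeezed the lever shut against the grip block while still pulling, moved 2 mm further to centre the index, and handed in at about 7 s, still gripping.

**Last checks:**
- **Lever:** the opening was 19.7 mm against 20 mm for the block with the lever closed, so I take it as closed.
- **Hold:** the spring was still pulling about 6 N on the tool, and the arm was at rest.
- **Other items:** the dishes, the cup and the visible part of the plates looked unmoved in the last side picture.

**Where the checks disagreed:** the single views did not agree on the index. Before the 2 mm move, the side view alone put it about level and the scene view alone put it 6 mm short. Both together, and the wrist-camera measurement, put it about 2.5 mm short. After the move I estimate it is within about 1 mm. I carried that forward from the earlier two-view measurement and the 2.1 mm the arm moved; I did not measure it again. On the scene view alone it would still be about 4 mm short, inside the 6 mm limit.

One move call was refused because a row was a number short; nothing moved, and I sent it again.

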